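Lock the test-fixture pin with its spring cotter

TASK

Take the large spring cotter (the one with a long straight leg and a sprung bow beside it) out of the white rack and push its leg straight down through the cross hole near the free end of the fixture's steel pin, bow beside the pin, until the stop collar sits on the pin and the bow has snapped over the pin. Then let go of it.

Things in the scene. Friction and masses are not known exactly. Their poses are not given: they have to be found in the camera images.
- cotter: Large bare-steel spring cotter, 80 g, upright in a slot of the white rack (rack top 92 mm above the bench). Origin: centre of the underside of its flat stop collar (44 mm along x, 20 along y, 4 thick), which rests on the rack, in the end on the pin. Straight 5 mm leg along -z to z = -72 mm. Rack neighbours, 66 mm apart along y in any order: a small cotter (coil 16 mm) and a plain pin without bow.
- cotter_coil (a point): Centre of the large cotter's coil, where it is gripped, 34 mm above the collar's underside. The coil is a 26 mm round, its axis along x, 14 mm wide along x: pinch its two flat sides, fingers closing along x, fingertips above the collar.
- cotter_bow (a joint): Spread of the large cotter's sprung bow, rad: 0 free, about 0.11 as it passes the pin, near 0 once snapped over; needs up to 10 N of push, then draws itself home. The bow (5 mm wire) lies on the cotter's +y side: out to y = 23 mm at z = -18 mm, in to a kink at y = 10, z = -34, out to its end at y = 21, z = -56 (from the collar's underside).
- cross_hole (a point): Mouth of the vertical through hole, on top of the fixture's level 32 mm steel pin, 105 mm above the bench. x along the pin to its free end (32 mm away), y across. Hole 20 mm along x, 10 mm across, countersunk to 22 mm across. Below the pin 61 mm is free. Clevis plate, 1 mm above pin top, from 59 mm along -x. Cotter's x goes along the pin, either way round; bow then passes the pin's side.
Mind the look-alikes: they are no part of the job. Leave any orange or purple look-alike of the cotter alone.

How it is judged:
At the end, for the whole second after the job is handed in: The leg is through the cross hole with the collar on the pin (collar centre at most 10 mm above the hole mouth, 12 mm sideways), the cotter upright within 17 degrees, its x axis within 23 degrees of the pin, the bow snapped over and closed again (below 0.07 rad), at rest (horizontal distance between cotter and cross_hole below 0.012 m and z of cotter in the frame of cross_hole between -0.008 and 0.01 m and angle between cotter's own z axis and vertical below 0.3 rad and angle between the x axis of cotter and the x axis of cross_hole, either way round below 0.4 rad and value of joint cotter_bow below 0.07 rad and linear speed of cotter below 0.02 m/s); the robot touches nothing.
It also fails if it takes over 42 s, if anything falls off the work surface, if the arm or the gripper's body presses on something with over 40 N, if the wrist force passes 120 N, or if a joint passes its speed limit or range.

ROBOT

A 6-joint arm with a two-finger parallel gripper is mounted at the origin on the work surface. World frame = base frame: x ahead of the robot, y to its left, z up, the work surface at z = 0. Lengths are in m, angles in rad, forces in N, time in s.
With the tool pointing down it reaches from about 0.35 to 0.775 m from the base axis. Payload 5.5 kg.
Tool frame: the origin (TCP) lies at the very end of the fingers, on their centre line; the grasp point (between the pads) lies 19 mm behind it; z points along the fingers, x is the direction in which the jaws open and shut, and the axes are right-handed (so a half turn about z gives the same grasp; the last joint's range is limited). The gripper opens to 85 mm and grips with 20 to 120 N. Pads are 22 mm wide; open, the fingers measure 114 mm over their backs; the gripper's body (76 mm by 85 mm) begins 54 mm behind the grasp point. The pads swing forward as they close: fully open they stand 13 mm farther back than shut.
Start: joints at [1.099, 0.313, 0.046, 1.304, 0, 1.431], TCP at [0.187, 0.544, 0.231] pointing down, gripper open.
Joint ranges: [-2.76, 2.76], [-0.86, 1.69], [-1.03, 1.26], [-2.2, 2.34], [-1.47, 1.5], [-3.14, 3.14]. Speed limits (rad/s): [2.57, 2.57, 3.14, 3.14, 3.14, 3.14].

INTERFACE

Orientations are given as a unit quaternion [w, x, y, z].
In Python, from workcell import env gives the robot as it stands.
- The arm moves only by the shell command python3 -m inch 'ROWS' [FORCE]. ROWS is JSON, a list of rows, each a list of 7 numbers: the turn, a rotation vector about the tool's x, y, z each as a share of 8 degrees, from -1 to 1, then the shift along the tool's x, y, z each as a share of 0.05 m, from -1 to 1, then the closure, from 0 (fully open) to 1 (shut). A call has 1 to 12 rows; each row shifts and turns the commanded pose from where the row before left it, along the tool's axes as they then stand; what a row does not reach is not made up. A row lasts 1/10 s, in which the tool goes at most 50 mm and 8.59 degrees, less where a joint would pass 70% of its speed; a pose out of reach is approached as far as the arm can. A call with a number of a shift or a turn outside -1 to 1 is refused whole. A call with a gripper value outside its range is refused whole. The fingers move at their own pace and stop on an object; FORCE is the grip in N (left out, the last holds). Time passes only in rows, so rows that do not move let the fingers close. It gives the time, the measured TCP pose, the force and the opening at its end, in the units of the state.
- env.get_state(): the state, without advancing time (a new reading comes with each control period).
- env.read_camera(name): name is "side" or "top"; returns the picture (420x560x3 uint8, red, green, blue); there is no depth.
- env.calibration(name): a dict with "fx", "fy", "cx", "cy" (pixels), "k1" (the pictures are not rectified: a ray, as slopes to the right and down, at radius r is drawn at 1 + k1 r^2 times it, then the intrinsics apply), "rvec" (rotation vector, rad) and "tvec" (3), from world to camera coordinates, as OpenCV has them. Camera axes: x right, y down, z forward; pixel columns grow to the right and rows downward; lengths in m; the calibration is good to about 2 mm. A picture is of the moment at which its call begins. calibration takes no time and is no camera call.
- env.hand_in(): hands the job in, once; it reports no verdict.
The state is a dict: "clock": time; "joint_pos": joint angles; "qvel": joint speeds; "tau": joint torques, N m; "tcp_pos": TCP position; "orientation": TCP orientation; "wrist_force": force on the tool from outside, world axes, zero at the start; "ft_torque": the same for the moment, N m; "finger_gap": finger opening in m.
Only numpy, scipy, OpenCV 4.12 (cv2) and the standard library are available. Lean on these libraries where they do the work, as an engineer would, in place of code of your own. Each camera call takes 0.05 s, during which the arm holds its last target.

## Working session

There is one attempt and no reset: what is moved stays moved. The work goes in short steps, Python scripts to look and compute and a shell command to move; the robot and the scene stay as the last step left them, time stands still between calls to the robot, and variables do not carry over. Pictures are saved under pics/ and viewed, and the job is handed in when it is done.

```bash
ls; mkdir -p pics
cat > h.py <<'E'
import numpy as np, cv2
from workcell import env
def cal(n):
    c=env.calibration(n); R=cv2.Rodrigues(np.array(c["rvec"],float))[0]; return c,R,np.array(c["tvec"],float)
def ray(n,u,v):
    c,R,t=cal(n); K=np.array([[c["fx"],0,c["cx"]],[0,c["fy"],c["cy"]],[0,0,1]])
    p=cv2.undistortPoints(np.array([[[u,v]]],float),K,np.array([c["k1"],0,0,0,0.]),)[0,0]
    d=R.T@np.array([p[0],p[1],1]); return -R.T@t,d/np.linalg.norm(d)
def onz(n,u,v,z):
    o,d=ray(n,u,v); return o+d*(z-o[2])/d[2]
def tri(a,b):
    (o1,d1),(o2,d2)=ray("side",*a),ray("top",*b)
    A=np.stack([d1,-d2],1); s=np.linalg.lstsq(A,o2-o1,rcond=None)[0]
    p,q=o1+s[0]*d1,o2+s[1]*d2; return (p+q)/2,np.linalg.norm(p-q)
def proj(n,P):
    c,R,t=cal(n); K=np.array([[c["fx"],0,c["cx"]],[0,c["fy"],c["cy"]],[0,0,1]])
    return cv2.projectPoints(np.array([P],float).reshape(-1,1,3),cv2.Rodrigues(R)[0],t,K,np.array([c["k1"],0,0,0,0.]))[0][:,0]
def snap(n,f):
    im=env.read_camera(n); cv2.imwrite("pics/"+f,im[:,:,::-1]); return im
E
python3 - <<'E'
from h import *
for n in("side","top"):
    snap(n,n+"0.png"); c,R,t=cal(n); print(n,c,-R.T@t,R[2])
print(env.get_state())
E
```

```text
pics
side {'fx': 510.56664796758236, 'fy': 510.56664796758236, 'cx': 275.44036730643427, 'cy': 213.08393166303773, 'k1': -0.18513689827789304, 'rvec': array([ 2.1818236 , -0.29496487,  0.13124177]), 'tvec': array([-0.57630477,  0.23585798,  1.04925888])} [ 0.38366299 -0.83838406  0.79913406] [ 0.20145378  0.78385029 -0.58736283]
top {'fx': 425.784721634962, 'fy': 425.784721634962, 'cx': 281.1707202010103, 'cy': 208.73129837477202, 'k1': 0.030458444993036262, 'rvec': array([ 2.16639321, -2.16936907,  0.09646603]), 'tvec': array([0.06576819, 0.64311972, 0.90816679])} [0.55224255 0.05741169 0.96665786] [ 0.09681092  0.00795376 -0.99527101]
{'clock': 0.1, 'joint_pos': array([ 1.09944357e+00,  3.13931450e-01,  4.51489268e-02,  1.30359749e+00,
       -8.65378363e-07,  1.43122501e+00]), 'qvel': array([-2.53886938e-04, -1.13495960e-03,  4.44527520e-03,  1.61350402e-03,
        9.54785086e-07,  3.30419752e-05]), 'tau': array([ 2.83096204e-03, -4.81723487e+01,  2.99245334e+01,  1.27376779e-02,
       -1.24047460e-04,  1.38458887e-06]), 'tcp_pos': array([0.18709176, 0.54326012, 0.23051757]), 'orientation': array([ 3.65995138e-04,  8.14164295e-01,  5.80634028e-01, -7.02183504e-04]), 'wrist_force': array([ 0.32551867,  0.3525692 , -0.58890808]), 'ft_torque': array([ 0.00950514,  0.03303809, -0.01102999]), 'finger_gap': 0.08543424394402976}
```

View pics/side0.png

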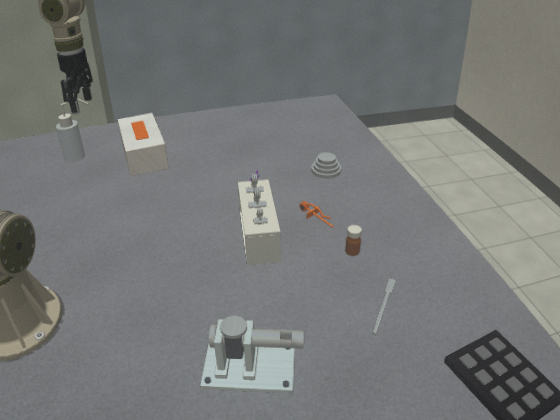

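View pics/top0.png

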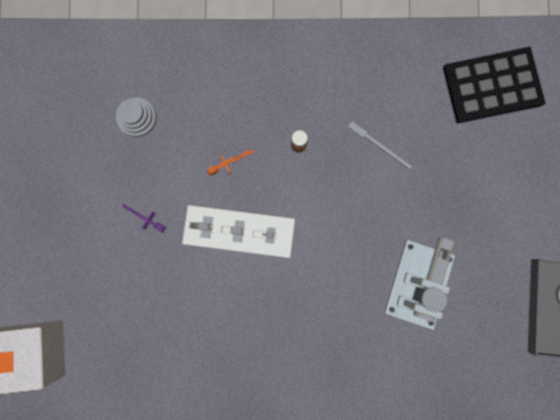

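The side view shows the rack at about (258,220) with three cotters, and the fixture pin at (275,338) with its hole near (290,337). In the top view the rack is at (240,230) and the pin at (440,262). I'll zoom in on both.

Run:
```python
import cv2,numpy as np
s=cv2.imread("pics/side0.png");t=cv2.imread("pics/top0.png")
def up(a,x,y,w,h,k): return cv2.resize(a[y:y+h,x:x+w],None,fx=k,fy=k,interpolation=cv2.INTER_CUBIC)
cv2.imwrite("pics/a.png",np.hstack([up(s,230,160,60,110,5),up(s,200,310,110,50*0+110,5)[:550,:490]]))
cv2.imwrite("pics/b.png",np.vstack([up(t,180,200,120,60,5),up(t,380,235,120,50,5)]))
```

```text
(no output)
```

View pics/a.png

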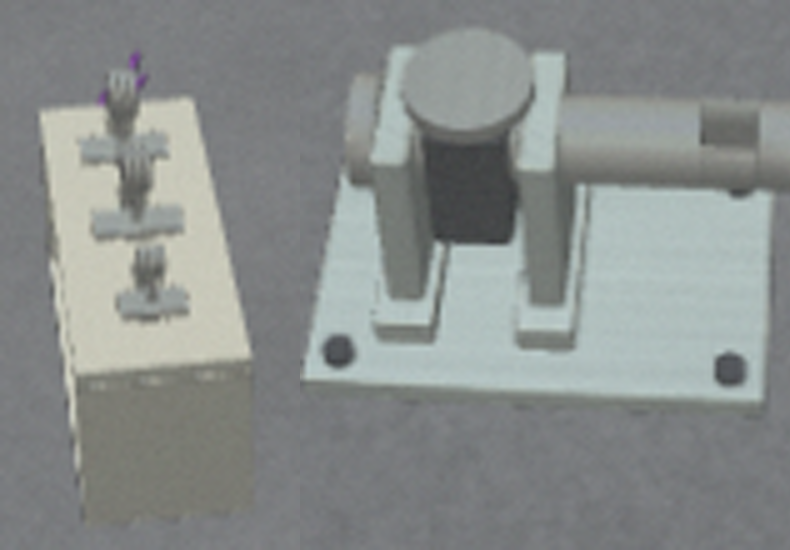

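View pics/b.png

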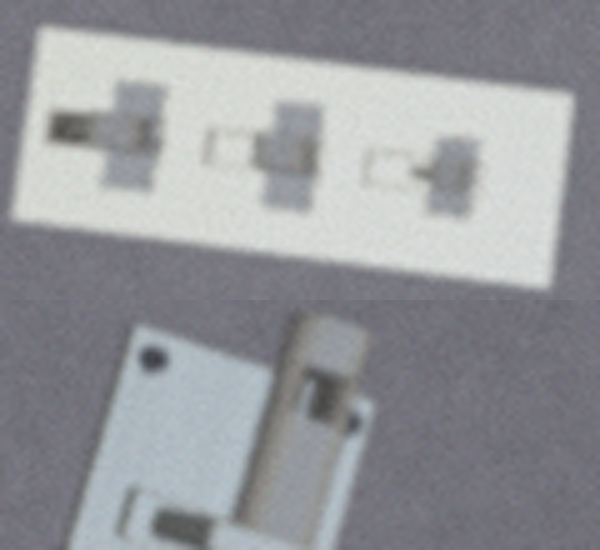

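Run:
```python
import cv2,numpy as np
s=cv2.imread("pics/side0.png");t=cv2.imread("pics/top0.png")
def up(a,x,y,w,h,k): 
    b=cv2.resize(a[y:y+h,x:x+w],None,fx=k,fy=k,interpolation=cv2.INTER_LANCZOS4).astype(float)
    return np.clip((b-60)*1.5,0,255).astype(np.uint8)
cv2.imwrite("pics/c.png",up(s,238,165,40,62,9))
cv2.imwrite("pics/d.png",up(t,183,205,110,55,7))
```

```text
(no output)
```

View pics/c.png

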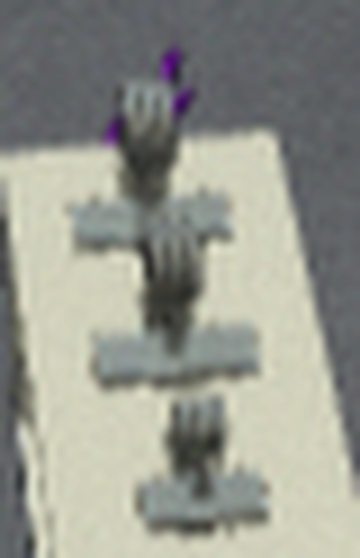

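View pics/d.png

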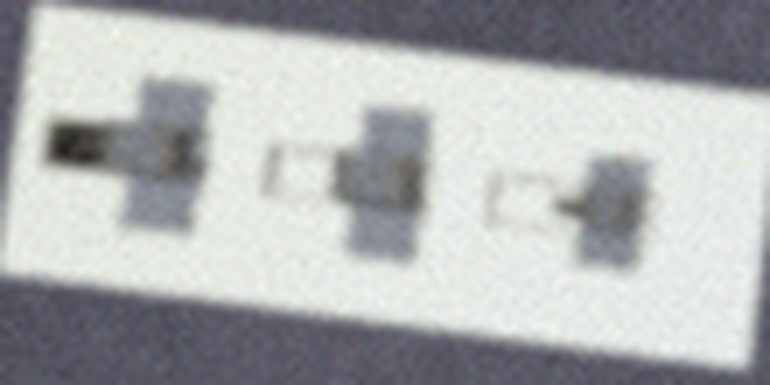

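Run:
```python
from h import *
im=cv2.imread("pics/top0.png"); hsv=cv2.cvtColor(im,cv2.COLOR_BGR2HSV)
m=((im.min(2)>175)).astype(np.uint8); m=cv2.morphologyEx(m,cv2.MORPH_CLOSE,np.ones((9,9)))
cs=[c for c in cv2.findContours(m,0,2)[0] if cv2.contourArea(c)>1500]
for c in cs: print(cv2.boundingRect(c))
c=[c for c in cs if 170<cv2.boundingRect(c)[0]<200][0]
q=cv2.boxPoints(cv2.minAreaRect(c)); print(q)
W=np.array([onz("top",*p,.092) for p in q]);print(W.round(4)); print(W[1]-W[0],W[2]-W[1])
# collars
roi=np.zeros(im.shape[:2],np.uint8); cv2.fillConvexPoly(roi,cv2.erode(m,np.ones((3,3))).nonzero() and q.astype(int),1)
b,g,r=[im[:,:,i].astype(int) for i in range(3)]
cm=((b-r>4)&(b<185)&(roi>0)).astype(np.uint8); cm=cv2.morphologyEx(cm,cv2.MORPH_OPEN,np.ones((3,3)))
cm[:, :] &= cv2.erode(m,np.ones((7,7)))
for c in cv2.findContours(cm,0,2)[0]:
    if cv2.contourArea(c)<20: continue
    R=cv2.minAreaRect(c); M=cv2.moments(c); print(R, M['m10']/M['m00'],M['m01']/M['m00'], onz("top",*R[0],.096).round(4))
for p in [(206.8,227.1)]: print(onz("top",*p,.096))
# corners of large collar
for p in [(143,80),(212,82),(190,232),(122,225)]: print(onz("top",p[0]/7+183-.4,p[1]/7+205-.4,.096).round(4))
# pin edges
for n,z in(("top",.105),):
    for p in [(380+323/5,235+82*1/5-0)]: print(onz(n,*p,z))
```

```text
(0, 328, 42, 65)
(183, 206, 112, 52)
[[182.05428 243.3296 ]
 [187.05324 204.58754]
 [294.29993 218.42583]
 [289.30096 257.1679 ]]
[[0.5665 0.2675 0.092 ]
 [0.6463 0.2589 0.092 ]
 [0.6172 0.0374 0.092 ]
 [0.538  0.0479 0.092 ]]
[ 0.07977689 -0.00855729  0.        ] [-0.0290487  -0.22151098  0.        ]
((269.0, 239.5), (5.0, 6.0), 90.0) 269.1111111111111 239.52083333333334 [0.5739 0.0893 0.096 ]
[0.59942585 0.21663709 0.096     ]
[0.6222 0.2247 0.096 ]
[0.6215 0.2045 0.096 ]
[0.5777 0.2103 0.096 ]
[0.5798 0.2301 0.096 ]
[ 0.54982055 -0.26217926  0.105     ]
```

Run:
```python
import cv2,numpy as np
s=cv2.imread("pics/side0.png");t=cv2.imread("pics/top0.png")
def up(a,x,y,w,h,k): 
    b=cv2.resize(a[y:y+h,x:x+w],None,fx=k,fy=k,interpolation=cv2.INTER_LANCZOS4).astype(float)
    return np.clip((b-50)*1.4,0,255).astype(np.uint8)
cv2.imwrite("pics/e.png",np.hstack([up(t,415,230,50,60,8),up(s,255,315,50,60,8)]))
```

```text
(no output)
```

View pics/e.png

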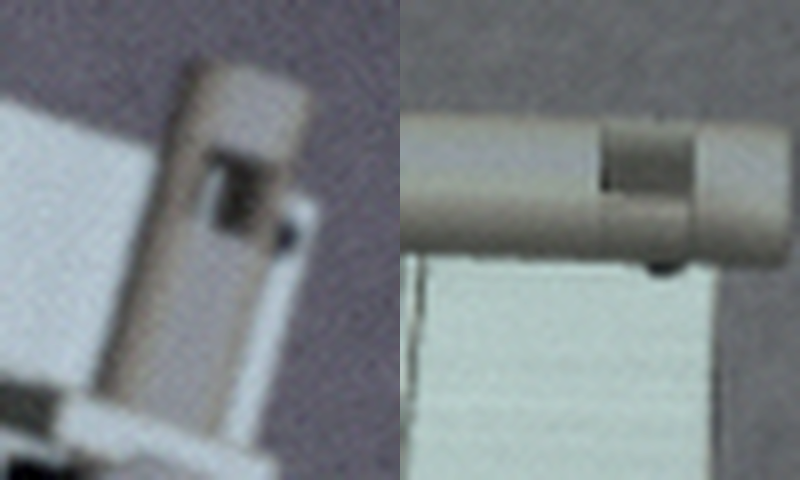

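Run:
```python
from h import *
T=lambda x,y,z:onz("top",415+x/8-.45,230+y/8-.45,z)
S=lambda x,y,z:onz("side",255+(x-400)/8-.45,315+y/8-.45,z)
print("top corners",[T(*p,.1006).round(4) for p in [(208,150),(278,160),(255,240),(190,215)]])
print("side corners",[S(*p,.1006).round(4) for p in [(602,128),(695,128),(695,192),(600,192)]])
a,b=T(190,75,.090),T(100,385,.090);d=a-b;print("dirL",d,np.degrees(np.arctan2(d[1],d[0])))
a,b=T(310,95,.092),T(218,435,.092);d=a-b;print("dirR",d,np.degrees(np.arctan2(d[1],d[0])))
a,b=S(785,122,.1),S(405,112,.1);d=a-b;print("dirS",d,np.degrees(np.arctan2(d[1],d[0])))
print("end top",T(245,72,.1),"end side mid",S(790,190,.095))
# side check of large collar: c.png coords/9+(238,165)
C=lambda x,y,z:onz("side",238+x/9-.45,165+y/9-.45,z)
print([C(*p,.096).round(4) for p in [(68,200),(232,195),(235,232),(75,240)]])
print(tri((238+148/9,165+85/9),(183+140/7,205+145/7)))
```

```text
top corners [array([ 0.556 , -0.256 ,  0.1006]), array([ 0.5535, -0.2733,  0.1006]), array([ 0.5336, -0.2668,  0.1006]), array([ 0.5398, -0.2509,  0.1006])]
side corners [array([ 0.5385, -0.2525,  0.1006]), array([ 0.5585, -0.2582,  0.1006]), array([ 0.5533, -0.2759,  0.1006]), array([ 0.5332, -0.2702,  0.1006])]
dirL [ 0.07816806 -0.02555883  0.        ] -18.106339155175608
dirR [ 0.08527182 -0.02650932  0.        ] -17.269433944801193
dirS [ 0.08101714 -0.02588611  0.        ] -17.719411190963648
end top [ 0.57556851 -0.26620451  0.1       ] end side mid [ 0.57498336 -0.27664082  0.095     ]
[array([0.5804, 0.2308, 0.096 ]), array([0.6253, 0.2203, 0.096 ]), array([0.6216, 0.2017, 0.096 ]), array([0.5779, 0.2103, 0.096 ])]
(array([0.60134786, 0.2162363 , 0.1374198 ]), np.float64(0.002950483218839419))
```

```bash
python3 - <<'E'
from h import *
print(onz("side",130,170,0),onz("side",165,166,0))
for z in(.05,.1,.15): print(z,onz("side",127,143,z),onz("top",41,328,z),onz("top",44,391,z))
print(tri((234,322),(434,296)))
E
python3 -m inch '[[0,0,1,0,0,0,0],[0,0,1,0,0,0,0],[0,0,1,0,0,0,0],[0,0,1,0,0,0,0],[0,0,1,0,0,0,0],[0,0,1,0,0,0,0],[0,0,1,0,0,0,0],[0,0,1,0,0,0,0],[0,0,1,0,0,0,0],[0,0,0.8,0,0,0,0],[0,0,0,0,0,0,0]]'
```

```text
[0.28345207 0.57250799 0.        ] [0.39229192 0.56388511 0.        ]
0.05 [0.28440261 0.65963632 0.05      ] [0.39172227 0.56720423 0.05      ] [0.26562061 0.55292024 0.05      ]
0.1 [0.29102761 0.55965285 0.1       ] [0.400478   0.53939709 0.1       ] [0.28125468 0.52589224 0.1       ]
0.15 [0.29765262 0.45966939 0.15      ] [0.40923374 0.51158996 0.15      ] [0.29688876 0.49886424 0.15      ]
(array([ 0.46257306, -0.23134462,  0.1232454 ]), np.float64(0.002899914210871051))
clock: 1.2
tcp_pos: [0.1872, 0.5434, 0.2308]
orientation: [0.0, 0.998, -0.065, -0.0]
wrist_force: [-0.5, 0.4, -0.8]
finger_gap: 0.0852
```

```bash
python3 -m inch '[[0,0,0,0.82,0.49,0,0],[0,0,0,0.82,0.49,0,0],[0,0,0,0.82,0.49,0,0],[0,0,0,0.82,0.49,0,0.4],[0,0,0,0.82,0.49,0,0.4],[0,0,0,0.82,0.49,0,0.4],[0,0,0,0.82,0.49,0,0.4],[0,0,0,0.82,0.49,0,0.4],[0,0,0,0.82,0.49,0,0.4],[0,0,0,0.82,0.49,0,0.4],[0,0,0,0.84,0.51,0,0.4],[0,0,0,0,0,0,0.4]]' 40
python3 - <<'E'
from h import *
s=env.get_state();print(s["tcp_pos"],s["orientation"],s["joint_pos"],s["finger_gap"])
a=snap("side","s1.png");b=snap("top","t1.png")
E
```

```text
clock: 2.4
tcp_pos: [0.6049, 0.2126, 0.2297]
orientation: [0.001, 0.998, -0.066, 0.0]
wrist_force: [-0.6, 0.4, -0.0]
finger_gap: 0.0511
[0.60492287 0.21263232 0.22965642] [ 6.50822874e-04  9.97791076e-01 -6.64258697e-02  3.85205558e-04] [ 2.13613053e-01  4.46621803e-01  2.37837092e-01  1.36163105e+00
 -1.46389475e-03  1.91735877e+00] 0.05108703161883374
```

Run:
```python
from h import *
s=env.get_state();print(s["clock"],s["tcp_pos"],s["qvel"])
a=cv2.imread("pics/s1.png");b=cv2.imread("pics/t1.png")
up=lambda a,x,y,w,h,k:cv2.resize(a[y:y+h,x:x+w],None,fx=k,fy=k,interpolation=cv2.INTER_CUBIC)
cv2.imwrite("pics/f.png",np.hstack([up(a,220,100,100,140,4),up(b,170,170,100,140,4)]))
```

```text
2.5 [0.60108684 0.21595356 0.23025558] [ 0.04280549 -0.02874758 -0.02154128  0.00622942  0.00411531  0.01177497]
```

View pics/f.png

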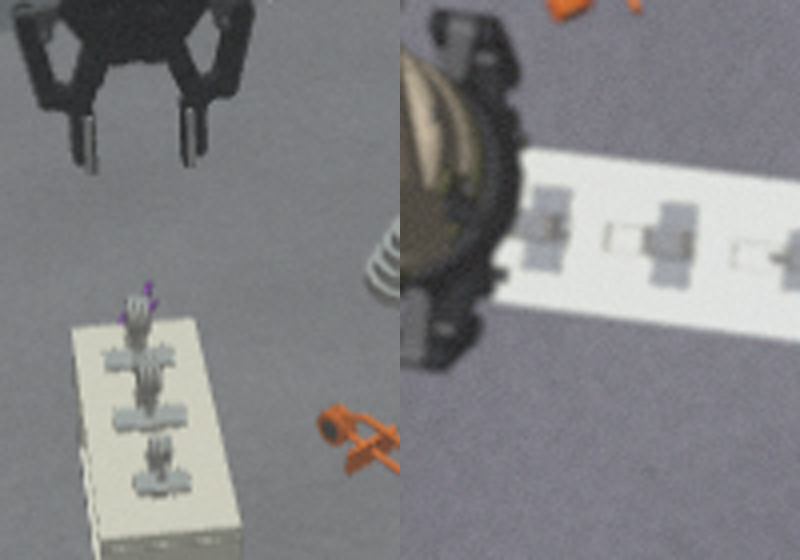

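The fingers are centred above the far, large cotter: the finger midpoint is at about u=255 and the coil at about u=254 in the side image. Next I descend and grip.

```bash
python3 -m inch '[[0,0,0,0,0,0.6,0.4],[0,0,0,0,0,0.6,0.4],[0,0,0,0,0,0.6,0.4],[0,0,0,0,0,0.4,0.4],[0,0,0,0,0,0.26,0.4],[0,0,0,0,0,0,0.4],[0,0,0,0,0,0,0.4]]' 40
python3 - <<'E'
from h import *
s=env.get_state();print(s["tcp_pos"],s["orientation"],s["wrist_force"])
a=snap("side","s2.png")
up=lambda a,x,y,w,h,k:cv2.resize(a[y:y+h,x:x+w],None,fx=k,fy=k,interpolation=cv2.INTER_CUBIC)
cv2.imwrite("pics/g.png",up(a,210,100,100,120,5))
print(proj("side",[s["tcp_pos"]]))
E
```

```text
clock: 3.2
tcp_pos: [0.6006, 0.2179, 0.1092]
orientation: [-0.0, 0.998, -0.064, 0.0]
wrist_force: [-0.0, 0.2, -0.5]
finger_gap: 0.0513
[0.60057349 0.21789013 0.1092184 ] [-1.89735511e-04  9.97957469e-01 -6.38803319e-02  3.95341761e-04] [-0.02909399  0.22591076 -0.46845255]
[[253.82517494 183.79551234]]
```

View pics/g.png

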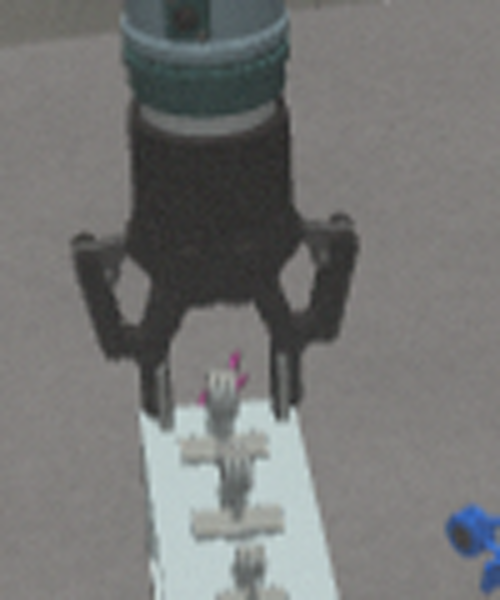

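The open fingers straddle the large coil: their midpoint and the coil are both at about u=254. Closing.

```bash
python3 -m inch '[[0,0,0,0,0,0,0.6],[0,0,0,0,0,0,0.8],[0,0,0,0,0,0,1],[0,0,0,0,0,0,1],[0,0,0,0,0,0,1],[0,0,0,0,0,0,1]]' 50
python3 - <<'E'
from h import *
s=env.get_state();print(s["tcp_pos"],s["orientation"],s["wrist_force"],s["finger_gap"])
E
```

```text
clock: 3.85
tcp_pos: [0.6012, 0.2172, 0.1093]
orientation: [-0.0, 0.998, -0.065, 0.001]
wrist_force: [-0.5, -0.1, 5.0]
finger_gap: 0.0135
[0.60124677 0.21720506 0.10926733] [-2.67411205e-04  9.97905660e-01 -6.46806415e-02  7.97621454e-04] [-0.52028413 -0.08096572  4.98574347] 0.013512342869823692
```

```bash
python3 -m inch '[[0,0,0,0,0,-0.2,1],[0,0,0,0,0,-0.4,1],[0,0,0,0,0,-0.4,1],[0,0,0,0,0,-0.5,1],[0,0,0,0,0,-0.5,1],[0,0,0,0,0,-0.4,1],[0,0,0,0,0,-0.2,1],[0,0,0,0,0,0,1],[0,0,0,0,0,0,1]]' 50
python3 - <<'E'
from h import *
s=env.get_state();print(s["tcp_pos"],s["orientation"],s["wrist_force"],s["finger_gap"])
a=snap("side","s3.png")[:,:,::-1];b=snap("top","t3.png")[:,:,::-1]
up=lambda a,x,y,w,h,k:cv2.resize(a[y:y+h,x:x+w],None,fx=k,fy=k,interpolation=cv2.INTER_CUBIC)
cv2.imwrite("pics/i.png",np.hstack([up(a,210,80,80,120,5),up(b,150,170,80,120,5)]))
E
```

```text
clock: 4.75
tcp_pos: [0.6003, 0.2171, 0.2374]
orientation: [0.0, 0.998, -0.065, -0.001]
wrist_force: [-0.1, -0.1, -1.5]
finger_gap: 0.0133
[0.600349   0.21706178 0.2373732 ] [ 1.19842170e-04  9.97909495e-01 -6.46241824e-02 -5.83751371e-04] [-0.14970813 -0.08503925 -1.54346011] 0.013272355993356154
```

View pics/i.png

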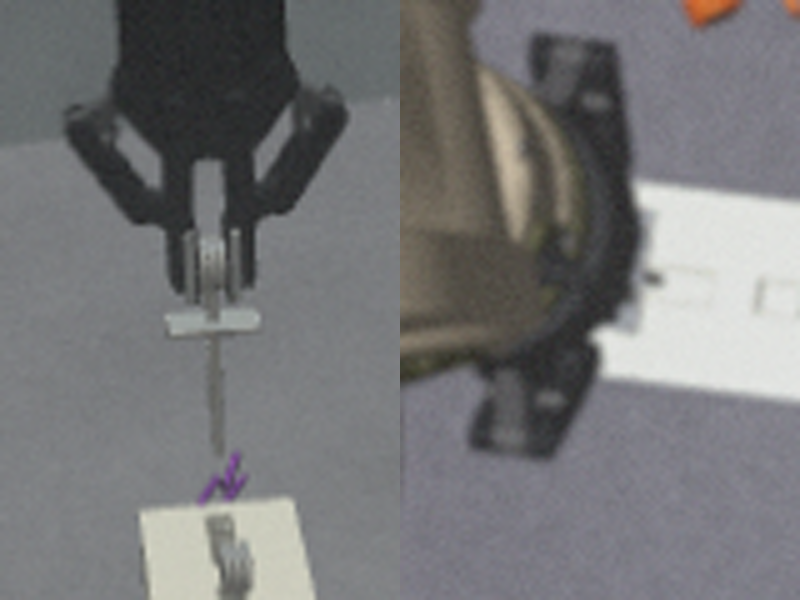

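Large-collar cotter is held, with its collar at about (252,145). Its bow, if it has one, is hidden behind the leg, so I'll rotate it to check.

```bash
python3 -m inch '[[0,0,-1,0,0,0,1],[0,0,-1,0,0,0,1],[0,0,-1,0,0,0,1],[0,0,-1,0,0,0,1],[0,0,-1,0,0,0,1],[0,0,-1,0,0,0,1],[0,0,-1,0,0,0,1],[0,0,-1,0,0,0,1],[0,0,-1,0,0,0,1],[0,0,0,0,0,0,1],[0,0,0,0,0,0,1]]'
python3 - <<'E'
from h import *
s=env.get_state();print(s["tcp_pos"],s["orientation"],s["finger_gap"],proj("side",[s["tcp_pos"]]))
a=snap("side","s4.png")[:,:,::-1]
up=lambda a,x,y,w,h,k:cv2.resize(a[y:y+h,x:x+w],None,fx=k,fy=k,interpolation=cv2.INTER_CUBIC)
cv2.imwrite("pics/j.png",np.hstack([up(a,210,80,80,120,5),up(cv2.imread("pics/t3.png"),190,200,80,120,5)]))
E
```

```text
clock: 5.95
tcp_pos: [0.6003, 0.217, 0.2374]
orientation: [-0.0, 0.846, 0.533, -0.001]
wrist_force: [0.3, 0.3, -0.9]
finger_gap: 0.0134
[0.60027481 0.21702062 0.2373508 ] [-3.04603473e-04  8.46200024e-01  5.32864804e-01 -7.26246765e-04] 0.013421613428962908 [[251.7551324 138.3893388]]
```

View pics/j.png

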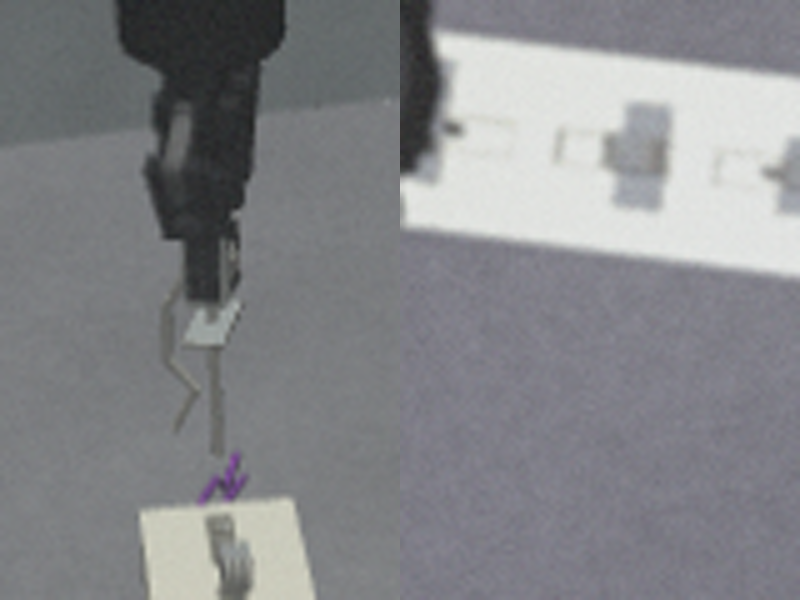

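Run:
```python
from h import *
s=env.get_state();p=s["tcp_pos"]
for d in(.0173,.0173+.072):
  for off in (0,.003):
    q=proj("side",[p-[0,0,d]+off*np.array([.90,-.43,0])])[0]; print(d,off,q,(q-[210,80])*5)
a=cv2.imread("pics/s4.png")
cv2.imwrite("pics/k.png",cv2.resize(a[128:178,230:270],None,fx=12,fy=12,interpolation=cv2.INTER_CUBIC))
```

```text
0.0173 0 [252.07140391 144.75325616] [210.35701957 323.7662808 ]
0.0173 0.003 [253.29735497 144.84476965] [216.48677484 324.22384824]
0.08929999999999999 0 [253.21997494 170.61744391] [216.09987468 453.08721953]
0.08929999999999999 0.003 [254.40763722 170.71720412] [222.03818609 453.58602061]
```

View pics/k.png

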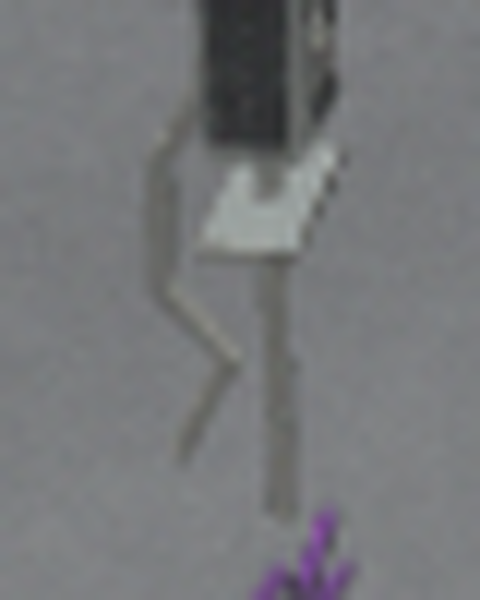

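The bow is visible at about (245,155), and the leg is vertical and centred under the TCP, so this is the right cotter. Next I raise it and turn back to the pin's yaw.

```bash
python3 -m inch '[[0,0,1,0,0,-0.2,1],[0,0,1,0,0,-0.2,1],[0,0,1,0,0,0,1],[0,0,1,0,0,0,1],[0,0,1,0,0,0,1],[0,0,1,0,0,0,1],[0,0,1,0,0,0,1],[0,0,1,0,0,0,1],[0,0,1,0,0,0,1],[0,0,1,0,0,0,1],[0,0,0.26,0,0,0,1],[0,0,0,0,0,0,1]]'
python3 - <<'E'
from h import *
from scipy.spatial.transform import Rotation as Ro
s=env.get_state();q=s["orientation"];R=Ro.from_quat([*q[1:],q[0]]).as_matrix()
print(s["tcp_pos"],np.degrees(np.arctan2(R[1,0],R[0,0])),(R.T@(np.array([.546,-.263,s["tcp_pos"][2]])-s["tcp_pos"]))/.05)
E
```

```text
clock: 7.2
tcp_pos: [0.6006, 0.2171, 0.2581]
orientation: [0.0, 0.988, -0.153, -0.0]
wrist_force: [-0.3, -0.3, 0.3]
finger_gap: 0.0133
[0.60060087 0.21709096 0.25807516] -17.59459475702498 [1.86150559e+00 9.48273330e+00 4.43107985e-04]
```

```bash
python3 -m inch '[[0,0,0,0.1,0.5,0,1],[0,0,0,0.17,0.85,0,1],[0,0,0,0.17,0.85,0,1],[0,0,0,0.17,0.85,0,1],[0,0,0,0.17,0.85,0,1],[0,0,0,0.17,0.85,0,1],[0,0,0,0.17,0.85,0,1],[0,0,0,0.17,0.85,0,1],[0,0,0,0.17,0.85,0,1],[0,0,0,0.17,0.85,0,1],[0,0,0,0.17,0.85,0,1],[0,0,0,0.06,0.48,0,1]]'
python3 -m inch '[[0,0,0,0,0,0.2,1],[0,0,0,0,0,0.4,1],[0,0,0,0,0,0.2,1],[0,0,0,0,0,0,1],[0,0,0,0,0,0,1],[0,0,0,0,0,0,1]]'
python3 - <<'E'
from h import *
from scipy.spatial.transform import Rotation as Ro
s=env.get_state();q=s["orientation"];R=Ro.from_quat([*q[1:],q[0]]).as_matrix()
print(s["tcp_pos"],np.degrees(np.arctan2(R[1,0],R[0,0])),R[:,2],(R.T@(np.array([.546,-.263,s["tcp_pos"][2]])-s["tcp_pos"]))/.05)
a=snap("side","s5.png")[:,:,::-1];b=snap("top","t5.png")[:,:,::-1]
up=lambda a,x,y,w,h,k:cv2.resize(a[y:y+h,x:x+w],None,fx=k,fy=k,interpolation=cv2.INTER_CUBIC)
cv2.imwrite("pics/l.png",np.hstack([up(a,245,250,75,110,5),up(b,390,210,80,110,5)]))
E
```

```text
clock: 8.4
tcp_pos: [0.5463, -0.2663, 0.2579]
orientation: [0.0, 0.988, -0.153, 0.0]
wrist_force: [-0.4, 0.1, -0.2]
finger_gap: 0.0132
clock: 9.0
tcp_pos: [0.5474, -0.2626, 0.2192]
orientation: [0.0, 0.988, -0.152, 0.001]
wrist_force: [0.6, 0.2, 0.4]
finger_gap: 0.0133
[ 0.54744918 -0.26255453  0.21921508] -17.440730021130314 [ 1.20068266e-03 -6.18234329e-04 -9.99999088e-01] [-2.49808180e-02  1.71867473e-02 -2.92920186e-05]
```

View pics/l.png

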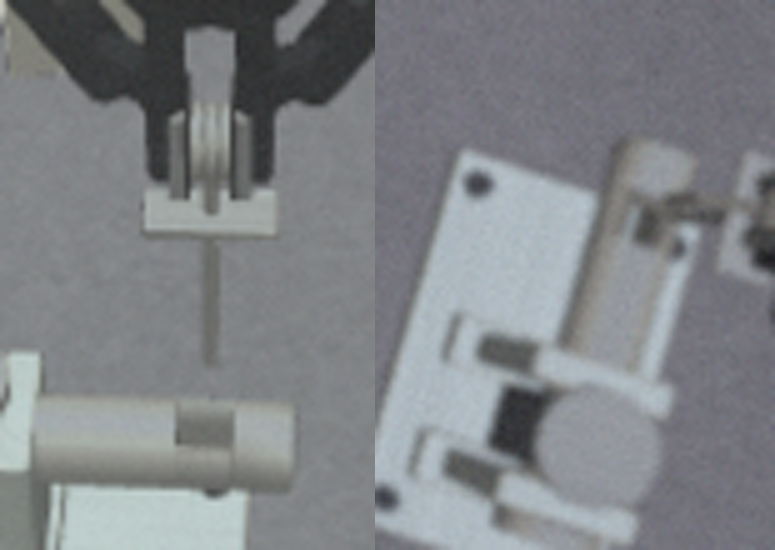

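Run:
```python
from h import *
p=env.get_state()["tcp_pos"]
for n in("side","top"): print(n,proj(n,[p-[0,0,.0893],p-[0,0,.0173],[.546,-.263,.1006],[.546,-.263,.105]]).round(1).tolist())
a=cv2.imread("pics/s5.png");b=cv2.imread("pics/t5.png")
up=lambda a,x,y,w,h,k:cv2.resize(a[y:y+h,x:x+w],None,fx=k,fy=k,interpolation=cv2.INTER_CUBIC)
cv2.imwrite("pics/m.png",np.hstack([up(a,265,310,40,50,10),up(b,430,235,35,50,10)]))
```

```text
side [[286.2, 322.6], [286.2, 293.2], [285.4, 334.0], [285.4, 332.4]]
top [[449.8, 252.7], [465.6, 252.9], [444.3, 253.3], [445.1, 253.3]]
```

View pics/m.png

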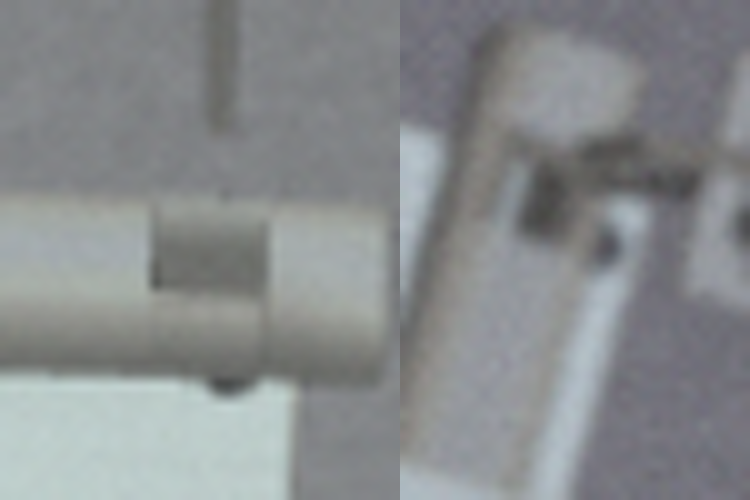

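```bash
python3 -m inch '[[0,0,0,-0.025,0.017,0.1,1],[0,0,0,0,0,0.15,1],[0,0,0,0,0,0.15,1],[0,0,0,0,0,0.1,1],[0,0,0,0,0,0.1,1],[0,0,0,0,0,0.1,1],[0,0,0,0,0,0.05,1],[0,0,0,0,0,0,1]]' 70
python3 - <<'E'
from h import *
s=env.get_state();print(s["tcp_pos"],s["wrist_force"],s["ft_torque"],s["finger_gap"])
a=snap("side","s6.png")[:,:,::-1];b=snap("top","t6.png")[:,:,::-1]
up=lambda a,x,y,w,h,k:cv2.resize(a[y:y+h,x:x+w],None,fx=k,fy=k,interpolation=cv2.INTER_CUBIC)
cv2.imwrite("pics/n.png",np.hstack([up(a,245,270,75,90,5),up(b,420,220,60,90,5)]))
E
```

```text
clock: 9.9
tcp_pos: [0.5453, -0.2632, 0.1803]
orientation: [-0.0, 0.988, -0.152, -0.0]
wrist_force: [0.1, 0.5, -1.0]
finger_gap: 0.0128
[ 0.54526486 -0.26320595  0.18026256] [ 0.12493682  0.48376397 -1.0308627 ] [ 0.02005202 -0.0131407  -0.03094878] 0.012809135012981811
```

View pics/n.png

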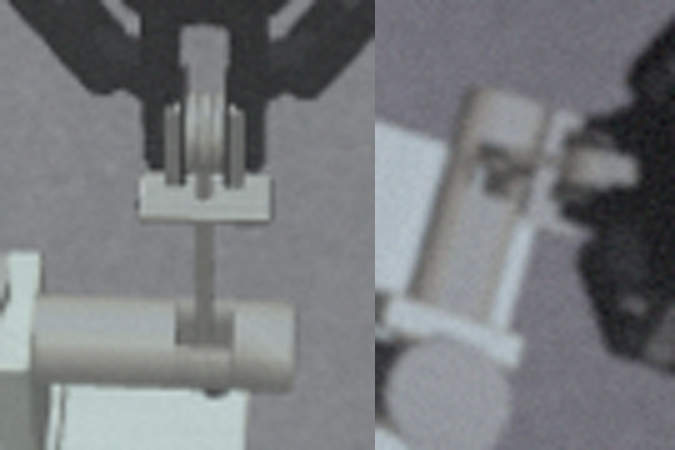

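The leg tip is in the hole (side about (286,338)) with no contact force. Pushing further.

```bash
python3 -m inch '[[0,0,0,0,0,0.1,1],[0,0,0,0,0,0.1,1],[0,0,0,0,0,0.1,1],[0,0,0,0,0,0.1,1],[0,0,0,0,0,0.1,1],[0,0,0,0,0,0.1,1],[0,0,0,0,0,0,1]]' 80
python3 - <<'E'
from h import *
s=env.get_state();print(s["tcp_pos"],s["wrist_force"],s["ft_torque"],s["finger_gap"])
a=snap("side","s7.png")[:,:,::-1];b=snap("top","t7.png")[:,:,::-1]
up=lambda a,x,y,w,h,k:cv2.resize(a[y:y+h,x:x+w],None,fx=k,fy=k,interpolation=cv2.INTER_CUBIC)
cv2.imwrite("pics/o.png",np.hstack([up(a,245,270,75,90,5),up(b,420,220,60,90,5)]))
E
```

```text
clock: 10.7
tcp_pos: [0.5453, -0.2625, 0.1499]
orientation: [-0.001, 0.988, -0.152, -0.0]
wrist_force: [0.8, 3.2, -1.2]
finger_gap: 0.0123
[ 0.54534153 -0.26246361  0.1498863 ] [ 0.7717851   3.18397413 -1.18951241] [ 0.7814777  -0.29973323 -0.0015757 ] 0.012296449485395936
```

View pics/o.png

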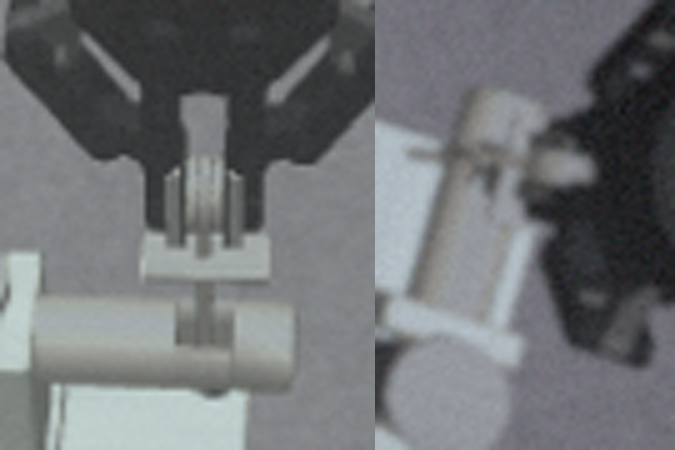

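The bow is beside the pin, at about (436,250) in the top view. I'll continue to seat the collar.

```bash
python3 -m inch '[[0,0,0,0,0,0.08,1],[0,0,0,0,0,0.08,1],[0,0,0,0,0,0.08,1],[0,0,0,0,0,0.08,1],[0,0,0,0,0,0.08,1],[0,0,0,0,0,0.06,1],[0,0,0,0,0,0,1]]' 90
python3 - <<'E'
from h import *
s=env.get_state();print(s["tcp_pos"],s["wrist_force"],s["ft_torque"],s["finger_gap"])
E
```

```text
clock: 11.5
tcp_pos: [0.5449, -0.2632, 0.1265]
orientation: [-0.0, 0.988, -0.152, -0.001]
wrist_force: [2.2, 3.2, -6.6]
finger_gap: 0.0124
[ 0.54488452 -0.26323405  0.12650965] [ 2.18786945  3.23321634 -6.5985929 ] [ 0.65439952 -0.44610616  0.04228651] 0.01237013098910446
```

```bash
python3 -m inch '[[0,0,0,0,0,0.04,1],[0,0,0,0,0,0.04,1],[0,0,0,0,0,0.02,1],[0,0,0,0,0,0,1],[0,0,0,0,0,0,1]]' 90
python3 - <<'E'
from h import *
s=env.get_state();print(s["tcp_pos"],s["wrist_force"],s["ft_torque"],s["finger_gap"])
a=snap("side","s8.png")[:,:,::-1];b=snap("top","t8.png")[:,:,::-1]
up=lambda a,x,y,w,h,k:cv2.resize(a[y:y+h,x:x+w],None,fx=k,fy=k,interpolation=cv2.INTER_CUBIC)
cv2.imwrite("pics/p.png",np.hstack([up(a,245,270,75,90,5),up(b,420,220,60,90,5)]))
E
```

```text
clock: 12.0
tcp_pos: [0.5455, -0.2638, 0.123]
orientation: [0.0, 0.988, -0.152, 0.0]
wrist_force: [0.6, -0.1, -2.4]
finger_gap: 0.0125
[ 0.54551416 -0.26381503  0.12295632] [ 0.59843992 -0.11504433 -2.41310378] [ 0.13889629 -0.15911459 -0.00438779] 0.012454814106431693
```

View pics/p.png

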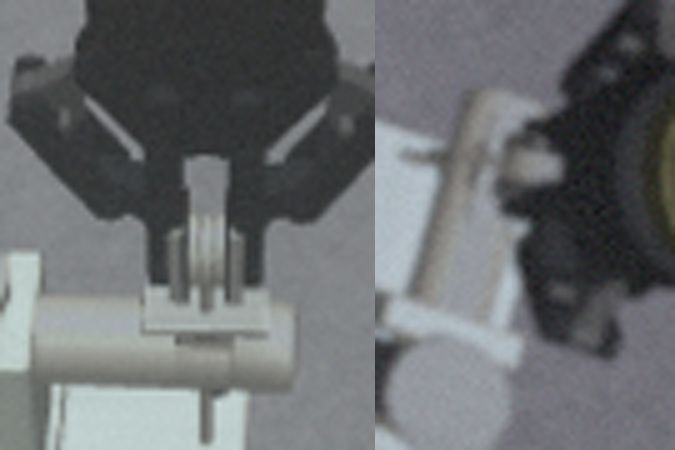

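The leg is through and the collar is nearly down, but there is no upward contact force yet. I'll press on gently.

```bash
python3 -m inch '[[0,0,0,0,0,0.02,1],[0,0,0,0,0,0.02,1],[0,0,0,0,0,0,1],[0,0,0,0,0,0,1]]' 90
```

```text
clock: 12.5
tcp_pos: [0.5456, -0.2638, 0.1223]
orientation: [0.001, 0.988, -0.152, 0.001]
wrist_force: [-2.5, 1.2, 6.2]
finger_gap: 0.0124
```

The collar is in contact with the pin (+6 N at z 0.1223, as predicted). Releasing and retreating.

```bash
python3 -m inch '[[0,0,0,0,0,0,0.8],[0,0,0,0,0,0,0.7],[0,0,0,0,0,0,0.6],[0,0,0,0,0,0,0.6],[0,0,0,0,0,0,0.6],[0,0,0,0,0,-0.1,0.6],[0,0,0,0,0,-0.3,0.6],[0,0,0,0,0,-0.5,0.6],[0,0,0,0,0,-0.8,0.6],[0,0,0,0,0,-0.8,0.6],[0,0,0,0,0,-0.5,0.6],[0,0,0,0,0,0,0.6]]' 20
python3 -m inch '[[0,0,0,0,-0.5,0,0.6],[0,0,0,0,-0.9,0,0.6],[0,0,0,0,-0.9,0,0.6],[0,0,0,0,-0.5,0,0.6],[0,0,0,0,0,0,0.6],[0,0,0,0,0,0,0.6]]'
python3 - <<'E'
from h import *
s=env.get_state();print(s["tcp_pos"],s["wrist_force"],s["finger_gap"])
a=snap("side","s9.png")[:,:,::-1];b=snap("top","t9.png")[:,:,::-1]
up=lambda a,x,y,w,h,k:cv2.resize(a[y:y+h,x:x+w],None,fx=k,fy=k,interpolation=cv2.INTER_CUBIC)
cv2.imwrite("pics/q.png",np.hstack([up(a,245,290,75,90,5),up(b,410,220,80,90,5)]))
x=np.array([np.cos(-.309),np.sin(-.309),0]);y=np.array([-x[1],x[0],0]);o=np.array([.546,-.263,.105])
for n in("side","top"): print(n,[ (proj(n,[o+P[0]*y+[0,0,P[1]]])[0]).round(1).tolist() for P in((0,.0),(0,.034),(0,-.072),(.021,-.056),(.023,-.018))])
E
```

```text
clock: 13.7
tcp_pos: [0.5472, -0.2645, 0.276]
orientation: [0.002, 0.988, -0.152, 0.004]
wrist_force: [-0.0, -0.7, -0.3]
finger_gap: 0.0345
clock: 14.3
tcp_pos: [0.5873, -0.1294, 0.2701]
orientation: [0.0, 0.988, -0.151, -0.001]
wrist_force: [-0.3, -0.9, 0.2]
finger_gap: 0.0339
[ 0.58732538 -0.1293736   0.27005334] [-0.29050171 -0.85093067  0.19146585] 0.033888160353108904
side [[285.4, 332.4], [285.4, 319.4], [285.5, 357.8], [285.8, 343.5], [285.9, 329.2]]
top [[445.1, 253.3], [451.8, 253.5], [432.6, 253.1], [425.6, 250.1], [430.8, 249.8]]
```

View pics/q.png

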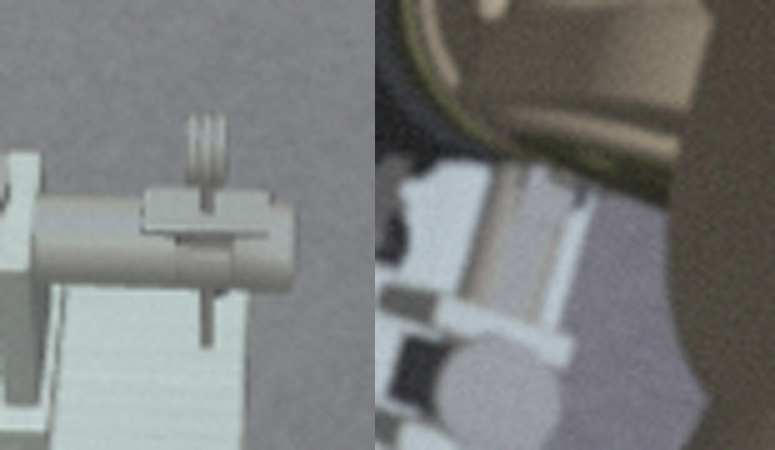

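Cotter seated, upright and released: collar at about (286,332) and leg tip at about (286,359), against (285.5,357.8) predicted. I'll clear the top view to check the bow.

```bash
python3 -m inch '[[0,0,0,0,-0.5,0,0.6],[0,0,0,-0.2,-0.9,0,0.6],[0,0,0,-0.2,-0.9,0,0.6],[0,0,0,-0.2,-0.9,0,0.6],[0,0,0,0,-0.5,0,0.6],[0,0,0,0,0,0,0.6],[0,0,0,0,0,0,0.6],[0,0,0,0,0,0,0.6]]'
python3 - <<'E'
from h import *
a=snap("side","s10.png")[:,:,::-1];b=snap("top","t10.png")[:,:,::-1]
up=lambda a,x,y,w,h,k:cv2.resize(a[y:y+h,x:x+w],None,fx=k,fy=k,interpolation=cv2.INTER_CUBIC)
cv2.imwrite("pics/r.png",np.hstack([up(a,245,290,60,80,6),up(b,415,220,60,80,6)]))
E
```

```text
clock: 15.2
tcp_pos: [0.6145, 0.0538, 0.2706]
orientation: [0.0, 0.988, -0.153, -0.0]
wrist_force: [-0.4, 0.1, 0.2]
finger_gap: 0.0343
```

View pics/r.png

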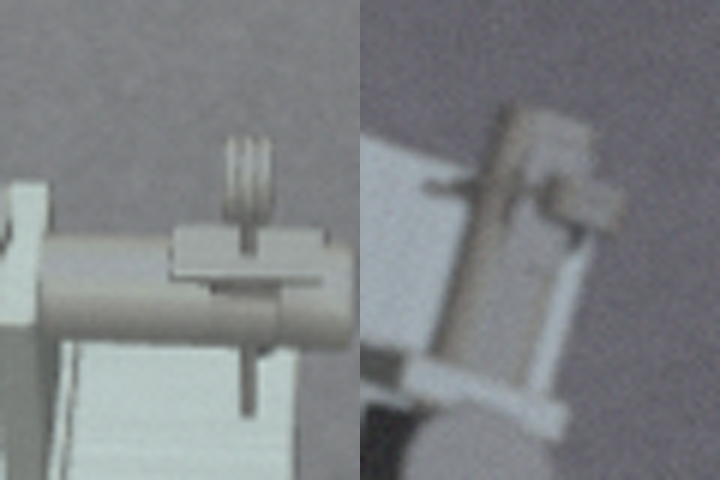

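The bow end is at about (425.8,251) in the top view, against (425.6,250.1) predicted for a closed bow; one still spread would lie about 4–5 px further out. Handing in.

Run:
```python
from h import *
s=env.get_state();print(s["clock"],abs(s["qvel"]).max(),s["wrist_force"]); print(env.hand_in())
```

```text
15.3 0.0020773149443202047 [-0.66451896  0.08169153 -0.00985464]
the job is handed in; nothing more can be done
None
```

I took the large cotter out of the rack and pushed its leg through the cross hole until the collar sat on the pin. I then let go, backed off and handed in at about 15.3 s; no verdict was reported. I had turned it in view of the side camera beforehand, and its bow was there.

Last checks:
- **Collar and leg:** the collar met the pin with about 6 N at the expected height. After release the cotter stood upright, with its leg tip within about 1 px of prediction.
- **Bow:** its end in the top view matched the closed position within about 1 px. A bow still spread would have been 4–5 px further out.
- **Arm:** still at hand-in and well clear of the fixture.
- **Disagreement:** the two cameras placed the hole about 2 mm apart across the pin, so I aimed at the average. Side force during insertion stayed near 3 N. No check failed.

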